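Snap the lid onto the bedside snack bowl

TASK

Close the open snack bowl beside the tray so the nested bowls can be stored: take the large knobbed lid that fits it from the tray, set it on the bowl and press it straight down until it snaps fully home, flat on the rim all round. Leave the small lid and the saucer where they lie.

Things in the scene. Friction and masses are not known exactly. Their poses are not given: they have to be found in the camera images.
- bowl: Open round white bowl right of the steel tray, fixed by a suction foot, a cup nested inside. Outside 92 mm, mouth 82 mm wide. Origin: centre of underside, z up; flat rim at 68 mm. Four spring catches in the mouth, 6.5 mm below the rim, stop a loose lid about 10 mm too high; a push of about 12 to 20 N straight down on the middle of its knob (best let go first) snaps it past.
- lid: Lid that fits: white, 50 g, flange 100 mm wide, round upright knob 26 mm wide in the middle. Origin: centre of its plug's foot, z up; plug 0 to 22 mm (52 mm wide at the foot, tapering out to 76, so it centres itself when let go), flange 22 to 26, knob 26 to 52 mm. Lies on the tray (floor 3 mm, walls 18 mm high). Fully home, flange on rim, its origin is 46 mm above the bowl's.
- small_lid: A lid of the same make that is too small for the bowl: flange 68 mm in diameter, same heights and the same knob. Lies on the tray; not to be used. Origin: centre of the plug's foot, z up.
- saucer: White ceramic saucer without a knob, 100 mm wide, 16 mm high, on the tray; not to be used. Origin: centre of its underside, z up. The two lids and the saucer swap places from start to start.
Things that resemble listed ones, but are neither listed nor needed, are in the scene too. Leave any blue look-alike of the lid alone. What is shaped like the bowl but purple is not meant.

How it is judged:
At the end, for the whole second after the job is handed in: The large lid is snapped home on the bowl: its origin 46 mm above the bowl's (between 43 and 48.5 mm), within 10 mm of the bowl's axis, tilted less than 4 degrees, at rest and let go; the small lid and the saucer are within 30 mm of where they started (z of lid in the frame of bowl between 0.043 and 0.0485 m and horizontal distance between lid and bowl below 0.01 m and angle between lid's own z axis and vertical below 0.07 rad and linear speed of lid below 0.02 m/s and distance of each of small_lid, saucer from where it was at the start of the episode below 0.03 m); the robot touches nothing.
It fails at once if the small lid is shifted by more than 30 mm (distance of small_lid from where it was at the start of the episode above 0.03 m).
It fails at once if the saucer is shifted by more than 30 mm (distance of saucer from where it was at the start of the episode above 0.03 m).
It also fails if it takes over 38 s, if anything falls off the work surface, if the arm or the gripper's body presses on something with over 40 N, if the wrist force passes 120 N, or if a joint passes its speed limit or range.

ROBOT

A 6-joint arm with a two-finger parallel gripper is mounted at the origin on the work surface. World frame = base frame: x ahead of the robot, y to its left, z up, the work surface at z = 0. Lengths are in m, angles in rad, forces in N, time in s.
With the tool pointing down it reaches from about 0.35 to 0.975 m from the base axis. Payload 4.9 kg.
Tool frame: the origin (TCP) lies between the finger pads; the fingertips stand 25 mm ahead of it and the grasp point (between the pads) lies 6 mm ahead of it; z points along the fingers, y is the line along which they close (so a half turn about z gives the same grasp; the last joint's range is limited). The gripper opens to 85 mm and grips with 20 to 120 N. Pads are 22 mm wide; open, the fingers measure 114 mm over their backs; the gripper's body (76 mm by 85 mm) begins 54 mm behind the grasp point. The pads swing forward as they close: fully open they stand 13 mm farther back than shut.
Start: joints at [-1.263, 0.053, 1.613, -0, 1.476, -0.119], TCP at [0.259, -0.569, 0.256] pointing down, gripper open.
Joint ranges: [-3.01, 3.01], [-1.01, 2.22], [0.06, 2.58], [-1.02, 4.17], [0.09, 2.62], [-3.14, 3.14]. Speed limits (rad/s): [2.57, 2.57, 3.14, 3.14, 3.14, 3.14].

INTERFACE

Orientations are given as a unit quaternion [w, x, y, z].
In Python, from plant import manip gives the robot as it stands.
- The arm moves only by the shell command python3 -m inch 'ROWS'. ROWS is JSON, a list of rows, each a list of 3 entries, a list of its own where there are three numbers: the shift along the tool's x, y, z in m, then the turn, a rotation vector about the tool's x, y, z in rad, then the opening, from 0 (shut) to 1 (fully open). A call has 1 to 8 rows; each row shifts and turns the commanded pose from where the row before left it, along the tool's axes as they then stand; what a row does not reach is not made up. A row lasts 1/10 s, in which the tool goes at most 50 mm and 8.59 degrees, less where a joint would pass 70% of its speed; a pose out of reach is approached as far as the arm can. A call with a gripper value outside its range is refused whole. The fingers move at their own pace and stop on an object; the grip force is fixed at half the most. Time passes only in rows, so rows that do not move let the fingers close. It gives the time, the measured TCP pose, the force, the opening and the grip force at its end, in the units of the state.
- manip.state(): the state, without advancing time (a new reading comes with each control period).
- manip.grab_frame(name): name is "scene" or "top" or "wrist"; returns (picture, depth): 480x640x3 uint8, red, green, blue; 480x640 float32, m along the optical axis (not along the pixel's ray), 0 where there is no reading.
- manip.camera_params(name): a dict with "camera_matrix" (3x3 intrinsics, pixels), "rvec" (rotation vector, rad) and "tvec" (3), from world to camera coordinates, as OpenCV has them. Camera axes: x right, y down, z forward; pixel columns grow to the right and rows downward; lengths in m; the calibration is good to about 2 mm. A picture is of the moment at which its call begins: read the wrist's pose just before it. camera_params takes no time and is no camera call; for the wrist camera it gives the pose at the moment of the call.
- manip.job_done(): hands the job in; it is judged then, once.
Trained networks look in the newest picture that a camera, given by its name, has taken for a name from the list of things; names that differ only in an ending like _2 or _b are one class to them, and where a whole thing is asked for, a point or a joint stands for the part that bears it (a point fixed in the world has none). Each returns a list of dicts, best first, with "score" (0 to 1); they miss things now and then, are a little off and sometimes report something else, mostly with a low value. They report only what shows in the picture. A call takes as long as a camera call. They do not tell look-alikes from the thing itself.
- manip.look_for(camera, label): "point" ([x, y, z] in m, in world coordinates, good to about 4 mm: the middle of the surface that is visible of it).
The state is a dict: "time": time; "joint_pos": joint angles; "joint_vel": joint speeds; "joint_efforts": joint torques, N m; "tool_pos": TCP position; "tool_rot": TCP orientation; "contact_force": force on the tool from outside, world axes, zero at the start; "ft_torque": the same for the moment, N m; "gripper_width": opening from 0.0 (shut) to 1.0 (fully open); "grasp_force": force on a finger pad.
Only numpy, scipy, OpenCV 4.12 (cv2) and the standard library are available. Lean on these libraries where they do the work, as an engineer would, in place of code of your own. Each camera call takes 0.05 s, during which the arm holds its last target. There are 200 camera calls.

## Working session

There is one attempt and no reset: what is moved stays moved. The work goes in short steps, Python scripts to look and compute and a shell command to move; the robot and the scene stay as the last step left them, time stands still between calls to the robot, and variables do not carry over. Pictures are saved under pics/ and viewed, at most 10 in all, crops included, and the job is handed in when it is done.

```bash
mkdir -p pics; cat > h.py <<'E'
import numpy as np, cv2
from plant import manip
def grab(n,f=None):
    p=manip.camera_params(n); im,d=manip.grab_frame(n)
    if f: cv2.imwrite(f,im[:,:,::-1])
    K=np.array(p["camera_matrix"]);R=cv2.Rodrigues(np.array(p["rvec"],float))[0];t=np.array(p["tvec"]).ravel()
    v,u=np.mgrid[:480,:640]; 
    c=np.stack([(u-K[0,2])/K[0,0]*d,(v-K[1,2])/K[1,1]*d,d],-1)
    return im,d,(c-t)@R
E
python3 - <<'E'
from h import *
im,d,P=grab("top","pics/top.png"); np.savez("top.npz",im=im,d=d,P=P)
for l in ["bowl","lid","small_lid","saucer"]:
    print(l,[(np.round(r["point"],3).tolist(),round(r["score"],2)) for r in manip.look_for("top",l)])
s=manip.state();print(s["time"],s["tool_pos"],s["tool_rot"])
E
```

```text
bowl [([0.496, -0.443, 0.04], 0.9), ([0.492, -0.3, 0.036], 0.57)]
lid [([0.634, 0.117, 0.027], 0.97), ([0.533, 0.479, 0.029], 0.65)]
small_lid [([0.498, 0.024, 0.03], 0.79)]
saucer [([0.517, 0.265, 0.015], 0.69)]
0.25 [ 0.25864914 -0.56866654  0.25572886] [-4.76400468e-04  9.77311617e-01  2.11805981e-01 -5.17206115e-05]
```

View pics/top.png

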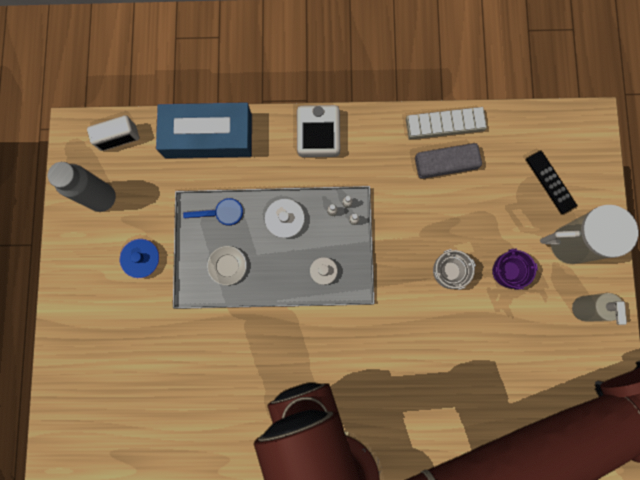

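The top view shows these candidates:
- **Lids:** a white knobbed lid at px (286,217), a smaller one at (323,271) and a blue look-alike at (139,258). The largest white one fits the description.
- **Bowls:** a white one at (454,270) and a purple one at (515,270). The white one next to the tray is the target.
- **Saucer:** at (228,266), with no knob.

I'll confirm with one enlarged crop and measure.

```bash
python3 - <<'E'
from h import *
z=np.load("top.npz");im,P=z["im"],z["P"]
cv2.imwrite("pics/crop.png",cv2.resize(im[180:310,250:490,::-1],None,fx=3.3,fy=3.3,interpolation=cv2.INTER_CUBIC))
def fit(name,c,lo,hi,r=.07):
    m=(np.hypot(P[...,0]-c[0],P[...,1]-c[1])<r)&(P[...,2]>lo)&(P[...,2]<hi)
    q=P[m]; (cx,cy),rad=cv2.minEnclosingCircle(q[:,:2].astype(np.float32))
    print(name,len(q),np.round([cx,cy,rad],4),"mean",q.mean(0).round(4),"zmed",np.median(q[:,2]).round(4),"zmax",q[:,2].max().round(4))
fit("lidflange",(.634,.117),.024,.035);fit("lidknob",(.634,.117),.048,.07)
fit("small",(.498,.024),.024,.035);fit("smallknob",(.498,.024),.048,.07)
fit("bowlrim",(.492,-.3),.06,.08);fit("saucer",(.517,.265),.01,.03)
fit("things",(.64,-.03),.03,.1,.08)
E
```

```text
lidflange 1038 [0.6333 0.1185 0.0502] mean [0.6332 0.1185 0.0293] zmed 0.0293 zmax 0.035
lidknob 89 [0.6328 0.1188 0.0135] mean [0.6329 0.1184 0.0545] zmed 0.0543 zmax 0.0614
small 456 [0.4997 0.0224 0.034 ] mean [0.4988 0.0222 0.0293] zmed 0.0293 zmax 0.035
smallknob 89 [0.4996 0.0219 0.0129] mean [0.4993 0.0219 0.0548] zmed 0.0551 zmax 0.0609
bowlrim 307 [ 0.4966 -0.2915  0.0496] mean [ 0.4967 -0.2925  0.0669] zmed 0.067 zmax 0.0744
saucer 875 [0.5163 0.2661 0.068 ] mean [0.5181 0.2654 0.0155] zmed 0.0152 zmax 0.0254
things 230 [ 0.6426 -0.03    0.042 ] mean [ 0.6485 -0.0324  0.0497] zmed 0.0459 zmax 0.0708
```

View pics/crop.png

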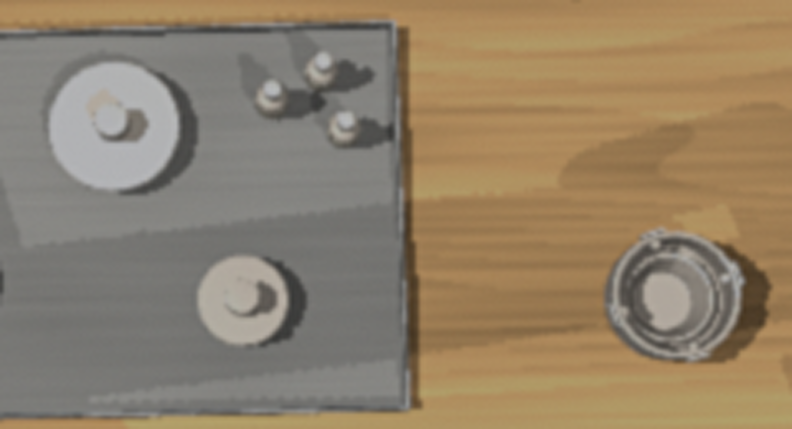

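The crop confirms it: the large 100 mm white lid is at crop px (113,125), the 68 mm small lid at (243,300) and the white bowl at (675,297). In the world frame the lid is at about (0.633, 0.1185) and the bowl at (0.497, -0.2925). I'm moving now.

```bash
python3 -m inch '[[[0.036,-0.027,0],[0,0,0],1],[[0.036,-0.027,0],[0,0,0],1],[[0.036,-0.027,0],[0,0,0],1],[[0.036,-0.027,0],[0,0,0],1],[[0.036,-0.027,0],[0,0,0],1],[[0.036,-0.027,0],[0,0,0],1],[[0.036,-0.027,0],[0,0,0],1],[[0.036,-0.027,0],[0,0,0],1]]' && python3 -m inch '[[[0.036,-0.027,0],[0,0,0],1],[[0.036,-0.027,0],[0,0,0],1],[[0.036,-0.027,0],[0,0,0],1],[[0.036,-0.027,0],[0,0,0],1],[[0.036,-0.027,0],[0,0,0],1],[[0.036,-0.027,0],[0,0,0],1],[[0.036,-0.027,0],[0,0,0],1],[[0,0,0],[0,0,0],1]]'
cat > to.py <<'E'
import sys; from h import *
from scipy.spatial.transform import Rotation as Ro
s=manip.state();q=s["tool_rot"];R=Ro.from_quat([*q[1:],q[0]])
g=np.array([float(a) for a in sys.argv[1:4]])
print("t",s["time"],"pos",np.round(s["tool_pos"],4),"tooldelta",R.inv().apply(g-s["tool_pos"]).round(4),"tilt",(R.apply([0,0,1])).round(4),"F",np.round(s["contact_force"],1),"w",s["gripper_width"],s["grasp_force"])
E
python3 to.py .633 .1185 .15
```

```text
time: 1.05
tool_pos: [0.432, -0.2514, 0.2564]
tool_rot: [0.0, 0.977, 0.212, 0.0]
contact_force: [-0.1, -0.3, -0.0]
gripper_width: 0.999
grasp_force: 0.0
time: 1.85
tool_pos: [0.5839, 0.0275, 0.256]
tool_rot: [-0.001, 0.977, 0.215, 0.0]
contact_force: [-0.8, -1.5, 0.0]
gripper_width: 0.998
grasp_force: 0.0
t 1.85 pos [0.5839 0.0275 0.256 ] tooldelta [ 0.0827 -0.0619  0.1061] tilt [ 1.0e-04  1.5e-03 -1.0e+00] F [-0.8 -1.5  0. ] w 0.9983594140671427 0.0
```

```bash
python3 -m inch '[[[0.028,-0.021,0.02],[0,0,0],1],[[0.028,-0.021,0.03],[0,0,0],1],[[0.027,-0.020,0.03],[0,0,0],1],[[0,0,0.026],[0,0,0],1],[[0,0,0],[0,0,0],1]]'; python3 - <<'E'
from h import *
im,d,P=grab("wrist","pics/w1.png")
for lo,hi,r in((.024,.035,.06),(.047,.062,.03)):
    m=(np.hypot(P[...,0]-.633,P[...,1]-.1185)<r)&(P[...,2]>lo)&(P[...,2]<hi)&(d>0);q=P[m]
    print(len(q),cv2.minEnclosingCircle(q[:,:2].astype(np.float32)),q.mean(0),np.median(q[:,2]))
E
python3 to.py .633 .1185 .058
```

```text
time: 2.35
tool_pos: [0.6294, 0.1142, 0.1447]
tool_rot: [-0.001, 0.977, 0.212, -0.005]
contact_force: [-1.0, -0.4, -1.2]
gripper_width: 1.001
grasp_force: 0.0
14668 ((0.6327983140945435, 0.11734791100025177), 0.05008647218346596) [0.63573351 0.11858171 0.02871902] 0.02871040045563583
1380 ((0.6331695318222046, 0.1173936128616333), 0.012845256365835667) [0.63398277 0.11772381 0.05431235] 0.0545800979119825
t 2.4 pos [0.6308 0.1138 0.1477] tooldelta [ 0.0044 -0.0033  0.0896] tilt [-5.5e-03 -6.0e-04 -1.0e+00] F [0.2 0.2 0.9] w 0.994679370635567 0.0
```

View pics/w1.png

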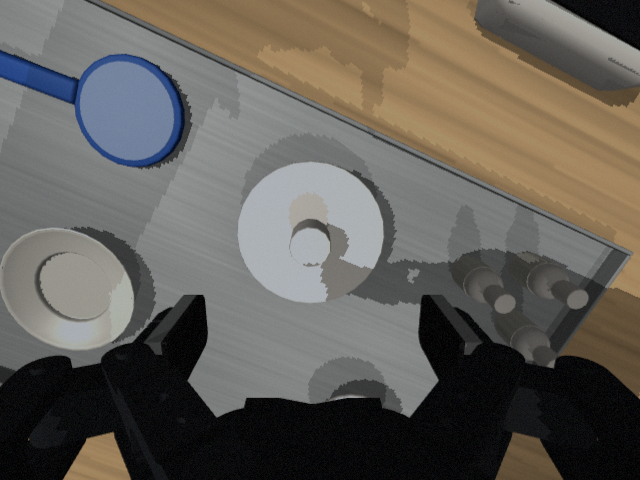

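The wrist view shows the large white lid with its knob at px (310,242). The fingers are clear of the saucer and small lid, so I'm descending and gripping.

```bash
python3 -m inch '[[[0.004,-0.003,0.025],[0,0,0],0.7],[[0,0,0.025],[0,0,0],0.6],[[0,0,0.025],[0,0,0],0.6],[[0,0,0.013],[0,0,0],0.6],[[0,0,0],[0,0,0],0.6],[[0,0,0],[0,0,0],0.6]]';python3 to.py .633 .1178 .058
```

```text
time: 3.0
tool_pos: [0.636, 0.1181, 0.0642]
tool_rot: [0.0, 0.977, 0.211, 0.001]
contact_force: [0.7, 0.3, 1.0]
gripper_width: 0.601
grasp_force: 0.0
t 3.0 pos [0.636  0.1181 0.0642] tooldelta [-0.0028 -0.001   0.0062] tilt [ 2.4e-03  1.0e-04 -1.0e+00] F [0.7 0.3 1. ] w 0.6008920089252343 0.0
```

```bash
python3 -m inch '[[[-0.0028,-0.001,0.006],[0,0,0],0.6],[[0,0,0],[0,0,0],0.6],[[0,0,0],[0,0,0],0],[[0,0,0],[0,0,0],0],[[0,0,0],[0,0,0],0],[[0,0,0],[0,0,0],0],[[0,0,0],[0,0,0],0]]';python3 to.py .633 .1178 .18
```

```text
time: 3.7
tool_pos: [0.6325, 0.1183, 0.057]
tool_rot: [0.0, 0.977, 0.212, 0.001]
contact_force: [0.6, 0.2, 4.1]
gripper_width: 0.282
grasp_force: 59.0
t 3.7 pos [0.6325 0.1183 0.057 ] tooldelta [ 0.0004  0.0007 -0.123 ] tilt [ 1.2e-03  1.0e-04 -1.0e+00] F [0.6 0.2 4.1] w 0.2820924566055977 59.01778042316437
```

```bash
python3 -m inch '[[[0,0,-0.015],[0,0,0],0],[[0,0,-0.03],[0,0,0],0],[[0,0,-0.03],[0,0,0],0],[[0,0,-0.03],[0,0,0],0],[[0,0,-0.02],[0,0,0],0],[[0,0,0],[0,0,0],0]]' && python3 -m inch '[[[-0.015,0.016,0],[0,0,0],0],[[-0.027,0.029,0],[0,0,0],0],[[-0.027,0.029,0],[0,0,0],0],[[-0.027,0.029,0],[0,0,0],0],[[-0.027,0.029,0],[0,0,0],0],[[-0.027,0.029,0],[0,0,0],0],[[-0.027,0.029,0],[0,0,0],0],[[-0.027,0.029,0],[0,0,0],0]]' && python3 -m inch '[[[-0.027,0.029,0],[0,0,0],0],[[-0.027,0.029,0],[0,0,0],0],[[-0.015,0.016,0],[0,0,0],0],[[0,0,0],[0,0,0],0]]'; python3 - <<'E'
from h import *
im,d,P=grab("wrist","pics/w2.png")
t,_,T=grab("top")
for n,X in(("w",P),("t",T)):
    for lo,hi,r in((.062,.074,.06),(.1,.2,.07)):
        m=(np.hypot(X[...,0]-.4967,X[...,1]+.2925)<r)&(X[...,2]>lo)&(X[...,2]<hi);q=X[m]
        if len(q)>5: print(n,len(q),cv2.minEnclosingCircle(q[:,:2].astype(np.float32)),q.mean(0))
E
python3 to.py .4967 -.2925 .115
```

```text
time: 4.3
tool_pos: [0.6341, 0.1184, 0.1863]
tool_rot: [0.001, 0.977, 0.212, 0.004]
contact_force: [0.6, -1.1, -0.0]
gripper_width: 0.279
grasp_force: 58.9
time: 5.1
tool_pos: [0.5353, -0.1665, 0.1796]
tool_rot: [-0.001, 0.977, 0.212, -0.001]
contact_force: [0.5, 0.0, -1.2]
gripper_width: 0.28
grasp_force: 58.9
time: 5.5
tool_pos: [0.503, -0.2634, 0.1797]
tool_rot: [-0.001, 0.978, 0.21, -0.001]
contact_force: [0.1, 0.4, -0.4]
gripper_width: 0.279
grasp_force: 59.0
w 29548 ((0.5033292770385742, -0.26492610573768616), 0.050178736448287964) [ 0.5133946  -0.26286287  0.15996833]
t 41 ((0.4758221507072449, -0.32291823625564575), 0.023099418729543686) [ 0.47303057 -0.32591453  0.06738492]
t 228 ((0.50455641746521, -0.26427018642425537), 0.0475473627448082) [ 0.48010295 -0.27002461  0.1525011 ]
t 5.6 pos [ 0.504  -0.2611  0.1799] tooldelta [-0.0196  0.0257  0.0649] tilt [-0.0018  0.0019 -1.    ] F [0.5 0.2 0.1] w 0.28297384821867283 58.95564258098602
```

View pics/w2.png

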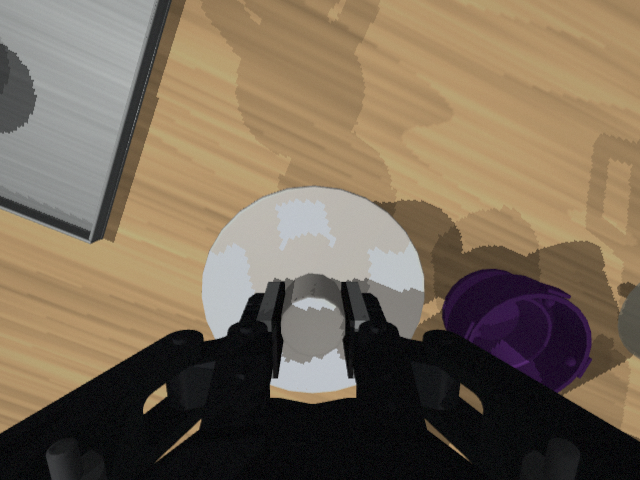

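The lid is held level in the gripper, with its knob at px (315,315), and it hides the bowl. I'm centring over the bowl and lowering.

```bash
python3 -m inch '[[[-0.0098,0.0128,0],[0,0,0],0],[[-0.0098,0.0128,0],[0,0,0],0],[[0,0,0],[0,0,0],0],[[0,0,0],[0,0,0],0]]'; python3 to.py .4967 -.2925 .117
```

```text
time: 6.0
tool_pos: [0.4975, -0.2931, 0.1812]
tool_rot: [-0.0, 0.977, 0.212, 0.0]
contact_force: [-0.0, 0.4, -1.0]
gripper_width: 0.28
grasp_force: 59.0
t 6.0 pos [ 0.4975 -0.2931  0.1812] tooldelta [-0.0005 -0.0008  0.0642] tilt [-0.e+00  4.e-04 -1.e+00] F [-0.   0.4 -1. ] w 0.2803287743042688 59.00376856327057
```

```bash
python3 -m inch '[[[0,0,0.02],[0,0,0],0],[[0,0,0.02],[0,0,0],0],[[0,0,0.015],[0,0,0],0],[[0,0,0.01],[0,0,0],0],[[0,0,0],[0,0,0],0],[[0,0,0],[0,0,0],0]]'; python3 to.py .4967 -.2925 .111
```

```text
time: 6.6
tool_pos: [0.4978, -0.293, 0.1167]
tool_rot: [0.0, 0.977, 0.212, 0.0]
contact_force: [-0.3, -1.1, -0.1]
gripper_width: 0.279
grasp_force: 59.0
t 6.6 pos [ 0.4978 -0.293   0.1167] tooldelta [-0.0008 -0.0009  0.0057] tilt [ 4.e-04 -3.e-04 -1.e+00] F [-0.3 -1.1 -0.1] w 0.2791586846454718 59.0054315328598
```

```bash
python3 -m inch '[[[-0.0008,0,0.003],[0,0,0],0],[[0,0,0.002],[0,0,0],0],[[0,0,0],[0,0,0],0],[[0,0,0],[0,0,0],0]]'; python3 -m inch '[[[0,0,0],[0,0,0],0.6],[[0,0,0],[0,0,0],0.6],[[0,0,0],[0,0,0],0.6],[[0,0,0],[0,0,0],0.6],[[0,0,-0.02],[0,0,0],0.6],[[0,0,-0.03],[0,0,0],0.6],[[0,0,-0.03],[0,0,0],0.6],[[0,0,0],[0,0,0],0]]'; python3 - <<'E'
from h import *
im,d,P=grab("wrist","pics/w3.png")
for lo,hi,r in((.07,.093,.065),(.1,.12,.03)):
    m=(np.hypot(P[...,0]-.4967,P[...,1]+.2925)<r)&(P[...,2]>lo)&(P[...,2]<hi)&(d>.05);q=P[m]
    if len(q)>5:
        A=np.c_[q[:,:2]-q[:,:2].mean(0),np.ones(len(q))]
        print(len(q),cv2.minEnclosingCircle(q[:,:2].astype(np.float32)),q.mean(0),np.linalg.lstsq(A,q[:,2],rcond=None)[0])
E
python3 to.py .4967 -.2925 .135
```

```text
time: 7.0
tool_pos: [0.4967, -0.2936, 0.1118]
tool_rot: [0.0, 0.977, 0.212, -0.0]
contact_force: [-2.4, -1.2, 1.8]
gripper_width: 0.284
grasp_force: 59.2
time: 7.8
tool_pos: [0.4991, -0.295, 0.1971]
tool_rot: [0.004, 0.977, 0.212, 0.003]
contact_force: [0.3, 0.1, 0.4]
gripper_width: 0.441
grasp_force: 0.0
13770 ((0.4957857131958008, -0.29423585534095764), 0.04999193921685219) [ 0.50024857 -0.29273097  0.08210885] [0.0806779  0.00116082 0.08210885]
1358 ((0.49408015608787537, -0.29435908794403076), 0.013286405242979527) [ 0.49525636 -0.29353932  0.10708625] [-0.01805715 -0.03222659  0.10708625]
t 7.85 pos [ 0.4981 -0.2942  0.1944] tooldelta [-0.0007 -0.0025  0.0594] tilt [ 0.0046 -0.0035 -1.    ] F [-0.6 -0.5 -0.6] w 0.3537209101231877 0.0
```

View pics/w3.png

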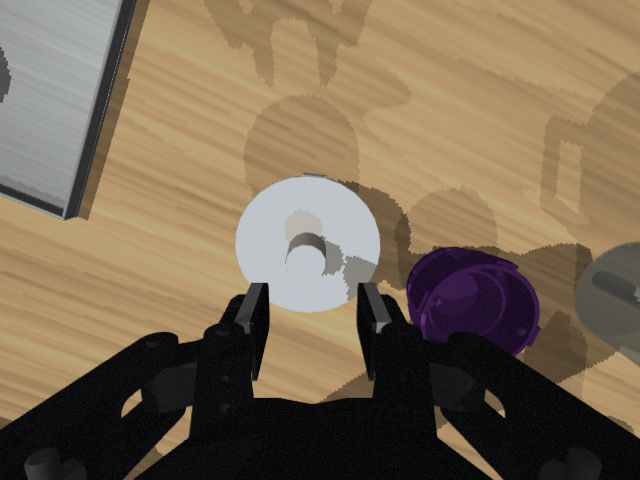

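The lid rests loosely on the bowl with its knob at px (306,260), about 10 mm high and tilted roughly 4°. I'm closing the fingers and moving over the knob's middle to press.

```bash
python3 -m inch '[[[-0.0015,-0.001,0.02],[0,0,0],0],[[0,0,0.02],[0,0,0],0],[[0,0,0.01],[0,0,0],0],[[0,0,0],[0,0,0],0],[[0,0,0],[0,0,0],0],[[0,0,0],[0,0,0],0]]'; python3 to.py .4953 -.2938 .135
```

```text
time: 8.45
tool_pos: [0.4955, -0.2934, 0.1423]
tool_rot: [0.001, 0.977, 0.212, 0.001]
contact_force: [0.3, 0.1, 0.9]
gripper_width: 0.001
grasp_force: 0.0
t 8.45 pos [ 0.4955 -0.2934  0.1423] tooldelta [-0.0004  0.0003  0.0073] tilt [ 0.0013 -0.001  -1.    ] F [0.3 0.1 0.9] w 0.0008489892192494273 0.0
```

```bash
for i in 1; do python3 -m inch '[[[0,0,0.005],[0,0,0],0],[[0,0,0.003],[0,0,0],0],[[0,0,0],[0,0,0],0]]'; python3 -m inch '[[[0,0,0.002],[0,0,0],0],[[0,0,0],[0,0,0],0]]';python3 -m inch '[[[0,0,0.002],[0,0,0],0],[[0,0,0],[0,0,0],0]]'; done | grep -E "pos|force"
```

```text
tool_pos: [0.4952, -0.293, 0.1333]
contact_force: [0.5, 0.1, -0.2]
grasp_force: 0.4
tool_pos: [0.4958, -0.2935, 0.1326]
contact_force: [0.3, -0.1, 3.8]
grasp_force: 2.0
tool_pos: [0.4963, -0.2937, 0.1314]
contact_force: [1.2, 0.2, 6.8]
grasp_force: 3.3
```

```bash
(python3 -m inch '[[[0,0,0.002],[0,0,0],0],[[0,0,0],[0,0,0],0]]'; python3 -m inch '[[[0,0,0.002],[0,0,0],0],[[0,0,0],[0,0,0],0]]';python3 -m inch '[[[0,0,0.002],[0,0,0],0],[[0,0,0],[0,0,0],0]]') | grep -E "pos|contact"
```

```text
tool_pos: [0.4969, -0.2939, 0.1303]
contact_force: [0.8, 0.7, 10.2]
tool_pos: [0.4953, -0.2932, 0.1259]
contact_force: [-0.6, 0.3, 0.0]
tool_pos: [0.4947, -0.2929, 0.123]
contact_force: [-1.3, 0.4, 3.3]
```

```bash
(python3 -m inch '[[[0,0,0.004],[0,0,0],0],[[0,0,0],[0,0,0],0]]'; python3 -m inch '[[[0,0,0.003],[0,0,0],0],[[0,0,0],[0,0,0],0]]') | grep -E "pos|contact"; python3 -m inch '[[[0,0,-0.02],[0,0,0],0],[[0,0,-0.04],[0,0,0],0],[[0,0,-0.04],[0,0,0],0],[[0,0,0],[0,0,0],0],[[0,0,0],[0,0,0],0]]';python3 - <<'E'
from h import *
im,d,P=grab("wrist","pics/w4.png")
for lo,hi,r in((.06,.085,.065),(.09,.12,.03)):
    m=(np.hypot(P[...,0]-.4967,P[...,1]+.2925)<r)&(P[...,2]>lo)&(P[...,2]<hi)&(d>.05);q=P[m]
    A=np.c_[q[:,:2]-q[:,:2].mean(0),np.ones(len(q))]
    print(len(q),cv2.minEnclosingCircle(q[:,:2].astype(np.float32)),q.mean(0),np.linalg.lstsq(A,q[:,2],rcond=None)[0])
for l in ["small_lid","saucer"]:
    manip.grab_frame("top");print(l,[r["point"] for r in manip.look_for("top",l)])
E
```

```text
tool_pos: [0.4949, -0.293, 0.123]
contact_force: [-9.7, 6.9, 22.3]
tool_pos: [0.4951, -0.2932, 0.1229]
contact_force: [-15.2, 10.5, 35.1]
time: 10.65
tool_pos: [0.4951, -0.2931, 0.2168]
tool_rot: [0.001, 0.977, 0.212, 0.0]
contact_force: [-0.4, -0.1, -0.7]
gripper_width: 0.001
grasp_force: 0.0
11463 ((0.49601927399635315, -0.2940571904182434), 0.04999832436442375) [ 0.49990615 -0.2922329   0.07176919] [0.00040197 0.00035183 0.07176919]
1075 ((0.4961233139038086, -0.29385021328926086), 0.013016797602176666) [ 0.49704815 -0.29348329  0.09731972] [-0.05493019 -0.0314498   0.09731972]
small_lid [[0.4983, 0.0216, 0.0273]]
saucer [[0.5157, 0.2634, 0.0115], [0.4979, 0.0228, 0.0279]]
```

View pics/w4.png

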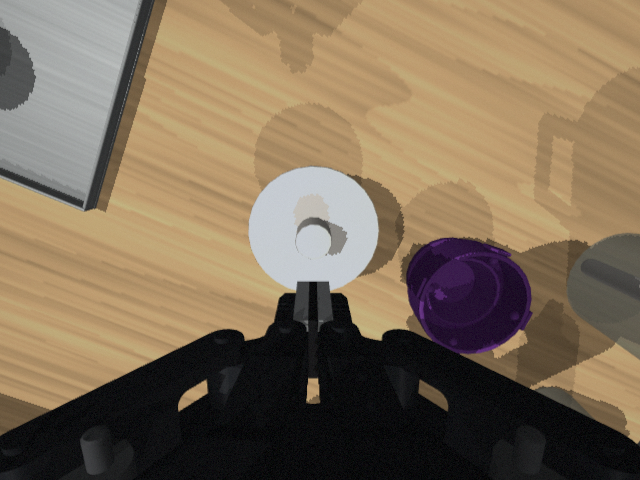

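The wrist view shows the lid flat on the bowl, with its knob at px (313,238). The flange top is at 72 mm (68 mm rim plus 4 mm flange), its tilt is about 0, and the robot is clear. I'm handing the job in.

```bash
python3 -c "from plant import manip; print(manip.job_done())"
```

```text
the job is handed in; nothing more can be done
None
```

The large lid is snapped fully home and flat on the white bowl, the small lid and saucer were not moved, and the job is handed in; the hand-in call returned no verdict.

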